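Lock a hammer-head stud into the bench's anchor rail

ROBOT

A 6-joint arm with a two-finger parallel gripper is mounted at the origin on the work surface. World frame = base frame: x ahead of the robot, y to its left, z up, the work surface at z = 0. Lengths are in mm, angles in degrees, forces in N, time in s.
With the tool pointing down it reaches from about 350 to 850 mm from the base axis. Payload 8.1 kg.
Tool frame: the origin (TCP) lies on the centre line of the jaws, within the pads' length; the fingertips stand 19 mm ahead of it and the grasp point (between the pads) is the TCP; z points along the fingers, y is the direction in which the jaws open and shut (so a half turn about z gives the same grasp; the last joint's range is limited). The gripper opens to 85 mm and grips with 20 to 120 N. Pads are 22 mm wide; open, the fingers measure 114 mm over their backs; the gripper's body (76 mm by 85 mm) begins 54 mm behind the grasp point. The pads swing forward as they close: fully open they stand 13 mm farther back than shut.
Start: joints at [61.685, 7.471, 85.268, -0, 87.261, -4.893], TCP at [238.485, 550.573, 250.292] pointing down, gripper open.
Joint ranges: [-169.43, 169.43], [-51.17, 129.36], [1.28, 143.12], [-76.62, 256.62], [0, 156.53], [-152.29, 152.29]. Speed limits (degrees/s): [136.94, 136.94, 159.86, 180, 180, 180].

INTERFACE

Orientations are given as [roll, pitch, yaw] about the fixed x, y, z axes, in that order (R = Rz(yaw) Ry(pitch) Rx(roll)).
In Python, from bench import r, viewer gives the robot as it stands.
- The arm moves only by the tool carry_out, never from a script. Its argument "commands" is a list that holds one entry, the list of rows, each a list of 7 numbers: the finger opening in mm, from 0 to 85.4, then the shift along the tool's x, y, z in mm, then the turn, a rotation vector about the tool's x, y, z in degrees. A call has 1 to 5 rows; each row is the pose to reach, as a shift and turn from the pose commanded when the call began, along the tool's axes at that moment; what a row does not reach only later rows make up. A row lasts 1/8 s, in which the tool goes at most 62.5 mm and 10.7 degrees, less where a joint would pass 70% of its speed; a pose out of reach is approached as far as the arm can. A call with a gripper value outside its range is refused whole. The fingers move at their own pace and stop on an object; "grip_force" is the grip in N (left out, the last holds). Time passes only in rows, so rows that repeat a pose let the fingers close. It gives the time, the measured TCP pose, the force and the opening at its end, in the units of the state.
- r.sense(): the state, without advancing time (a new reading comes with each control period).
- viewer.snapshot(name): name is "side" or "top" or "wrist"; returns the picture (480x640x3 uint8, red, green, blue); there is no depth.
- viewer.calibration(name): a dict with "camera_matrix" (3x3 intrinsics, pixels), "k1" (the pictures are not rectified: a ray, as slopes to the right and down, at radius r is drawn at 1 + k1 r^2 times it, then the intrinsics apply), "rvec" (rotation vector, rad) and "tvec" (3), from world to camera coordinates, as OpenCV has them. Camera axes: x right, y down, z forward; pixel columns grow to the right and rows downward; lengths in mm; the calibration is good to about 2 mm. A picture is of the moment at which its call begins: read the wrist's pose just before it. calibration takes no time and is no camera call; for the wrist camera it gives the pose at the moment of the call.
- r.hand_in(): hands the job in, once; it reports no verdict.
The state is a dict: "time": time; "joint_pos": joint angles; "qd": joint speeds; "joint_efforts": joint torques, N m; "tool_pos": TCP position; "tcp_rot": TCP orientation; "ft_force": force on the tool from outside, world axes, zero at the start; "wrist_torque": the same for the moment, N m; "finger_gap": finger opening in mm.
Only numpy, scipy, OpenCV 4.12 (cv2) and the standard library are available. Lean on these libraries where they do the work, as an engineer would, in place of code of your own. Each camera call takes 0.05 s, during which the arm holds its last target. There are 200 camera calls.

TASK

Drop the red-handled stud's oblong head into the yellow-painted mouth of the steel anchor rail on the bench and slide it along the slot, feeling gently for the hidden stop inside. There turn it a quarter turn, so that its head lies across the rail and is locked, and let go with the stud standing upright, its collar flat on the rail. Never force it, and leave the fittings lying around where they are.

Things in the scene. Friction and masses are not known exactly. Their poses are not given: they have to be found in the camera images.
- stud: Hammer-head stud, about 0.25 kg, standing on its head on the bench at the start. Origin: centre of the head's underside; z up its axis. Brass oblong head 36 long (x) x 18 wide (y) x 8 mm high, square corners; neck 10 mm diameter, z 8 to 17 mm; brass collar 34 mm diameter, z 17 to 21 mm; red handle z 21 to 56 mm. The same after a half turn.
- handle (a point): Middle of the stud's flat red handle, 38.5 mm above the stud's origin; stud's axes. The handle is 60 long (x) x 35 mm high and points the same way as the head below. Grip its flat waist, 28 long (x) x 12 mm thick (y), across the thickness, between the round end posts (16 mm diameter), the fingertips just clear of the collar (about 24 mm above the stud's origin).
- rail: Steel anchor rail fixed on the bench, 220 long (x) x 60 wide (y) x 28 mm high. Origin: centre of its underside; x along it from the yellow mouth end (-x) to the plain end (+x). Top 6 mm are lips over a cavity with its floor at z = 6 mm. With the stud's collar on the lips its origin is at z = 11 mm here; the stud can be lifted 3 mm under the lips. Over 30 N between stud and rail does harm.
- mouth (a point): Centre of the rail's mouth, in its top face: x = -75, y = 0, z = 28 mm in the rail's frame; rail's axes. The mouth, 44 (x) x 22 mm (y), takes the head lengthwise. From its end at x = -53 a 14 mm wide slot in the lips leads to x = +100 mm: the neck passes, the head stays under the lips, in a cavity 22 mm wide where it cannot turn.
- slot (a point): Point on the slot at the rail's top face, x = +30, y = 0, z = 28 mm in the rail's frame: near it, under the lips, is the lock chamber, 43 mm wide and 44 mm long, ending at a rigid stop wall. Its place varies and is not reported; feel for it. As the head's tip meets the stop, the stud's axis is at x = -3 to +74 mm. The head turns, either way, with the axis 2.5 to 5.5 mm back from there (best 4).
- cross: Loose galvanized cross fitting, 78 x 78 x 42 mm, origin under its centre. Leave alone.
- elbow: Loose brass street elbow, about 55 x 55 x 36 mm, origin under its middle. Leave alone.
- escutcheon: Loose white porcelain escutcheon, a ring 72 mm in diameter and 20 mm high, origin under its centre. Leave alone.
There are look-alikes about, which are no part of the job. What is shaped like the stud but green or turquoise is not meant.

How it is judged (in metres and radians):
On the way, in this order (a step that is already met when the one before it is completed fails the run):
1. the head has been let down into the mouth, below the lips (x of stud in the frame of rail between -0.09 and -0.062 m and z of stud in the frame of rail between 0.006 and 0.015 m and y of stud in the frame of rail between -0.006 and 0.006 m), for 0.1 s.
2. the head has been slid along under the lips, lengthwise, clear of the mouth (x of stud in the frame of rail above -0.035 m and z of stud in the frame of rail between 0.006 and 0.015 m and y of stud in the frame of rail between -0.006 and 0.006 m and angle between the x axis of stud and the x axis of rail, either way round below 0.3 rad), for 0.1 s.
At the end, for the whole second after the job is handed in: The head lies across the rail in the lock chamber (within 15 degrees of square), the stud's axis in the slot, 14 mm before to 80 mm beyond the rail's middle, the collar on the lips (origin 9 to 13 mm above the rail's underside), the stud upright within 4.5 degrees, released and at rest (x of stud in the frame of rail between -0.014 and 0.08 m and y of stud in the frame of rail between -0.006 and 0.006 m and z of stud in the frame of rail between 0.009 and 0.013 m and angle between the x axis of stud and the y axis of rail, either way round below 0.26 rad and angle between stud's own z axis and vertical below 0.08 rad and linear speed of stud below 0.02 m/s and contact force between stud and the fingers below 0.1 N); the robot touches nothing.
It fails at once if the stud is pushed against the rail with more than 30 N (contact force between stud and rail above 30 N).
It fails at once if the cross fitting is shifted by more than 20 mm (distance of cross from where it was at the start of the episode above 0.02 m).
It fails at once if the elbow is shifted by more than 20 mm (distance of elbow from where it was at the start of the episode above 0.02 m).
It fails at once if the escutcheon is shifted by more than 20 mm (distance of escutcheon from where it was at the start of the episode above 0.02 m).
It also fails if it takes over 58 s, if anything falls off the work surface, if the arm or the gripper's body presses on something with over 40 N, if the wrist force passes 120 N, or if a joint passes its speed limit or range.

## Working session

There is one attempt and no reset: what is moved stays moved. The work goes in short steps, Python scripts to look and compute and a tool call to move; the robot and the scene stay as the last step left them, time stands still between calls to the robot, and variables do not carry over. Pictures are saved under pics/ and viewed, about 8 in all and at most 12, crops included, and the job is handed in when it is done.

Besides the shell and the picture viewer there is one more tool, called by a JSON object that holds its "name" and its "arguments", one argument or row to a line. carry_out: Moves the arm, as the interface text tells. Its arguments: {"type":"object","properties":{"commands":{"type":"array","items":{"type":"array","items":{"type":"array","items":{"type":"number"}}}},"grip_force":{"type":"number"}},"required":["commands"]}

```bash
mkdir -p pics; ls
cat > h.py <<'E'
from bench import r, viewer
import cv2, numpy as np
def snap(n,f):
    im=viewer.snapshot(n); cv2.imwrite('pics/'+f,im[:,:,::-1]); return im
def cal(n):
    c=viewer.calibration(n); return np.array(c["camera_matrix"],float),c["k1"],cv2.Rodrigues(np.array(c["rvec"],float))[0],np.array(c["tvec"],float).ravel()
def ray(c,uv):
    K,k1,R,t=c; d=np.array([k1,0,0,0,0.])
    p=cv2.undistortPoints(np.array([[uv]],float),K,d)[0,0]
    return -R.T@t, R.T@np.array([p[0],p[1],1])
def atz(c,uv,z):
    o,d=ray(c,uv); return o+d*(z-o[2])/d[2]
def proj(c,P):
    K,k1,R,t=c
    return cv2.projectPoints(np.array(P,float).reshape(-1,3),cv2.Rodrigues(R)[0],t,K,np.array([k1,0,0,0,0.]))[0].reshape(-1,2)
def tri(obs):
    A=np.zeros((3,3));b=np.zeros(3)
    for c,uv in obs:
        o,d=ray(c,uv); d/=np.linalg.norm(d); M=np.eye(3)-np.outer(d,d); A+=M;b+=M@o
    return np.linalg.solve(A,b)
E
python3 - <<'E'
from h import *
a=snap('top','top0.png');b=snap('side','side0.png')
print(r.sense())
for n in('top','side','wrist'):
    c=cal(n);print(n,c[0].tolist(),c[1],(-c[2].T@c[3]).round(),c[2].round(2).tolist())
E
```

```text
pics
{'time': 0.1, 'joint_pos': array([ 6.16835051e+01,  7.51219593e+00,  8.53240802e+01,  9.18404190e-04,
        8.72616200e+01, -4.89456895e+00]), 'qd': array([ 0.11809921, -0.09750302, -0.21092813, -0.05114913,  0.13814541,
        0.0007197 ]), 'joint_efforts': array([ 7.16675368e-04, -5.70953679e+01, -5.01941800e+01, -2.44921503e-04,
        8.35020735e-03,  8.51058803e-05]), 'tool_pos': array([238.26410481, 550.15018367, 249.32458222]), 'tcp_rot': array([-1.79902539e+02, -9.26666736e-03,  1.56578022e+02]), 'ft_force': array([-0.3276669 , -0.32325603, -0.26275851]), 'wrist_torque': array([-0.03374398,  0.03360299,  0.05726115]), 'finger_gap': 85.51981636449392}
top [[486.28734131798717, 0.0, 326.5548138511547], [0.0, 486.28734131798717, 243.89677706428532], [0.0, 0.0, 1.0]] -0.06437735156444384 [503. -93. 832.] [[0.01, -1.0, -0.0], [-1.0, -0.01, -0.07], [0.07, 0.0, -1.0]]
side [[543.0447982505092, 0.0, 312.5077039341985], [0.0, 543.0447982505092, 245.2818897064124], [0.0, 0.0, 1.0]] 0.05203732508507145 [ 215. -709.  545.] [[0.88, -0.47, 0.01], [-0.27, -0.51, -0.82], [0.39, 0.72, -0.58]]
wrist [[418.6346859046956, 0.0, 321.82742434191033], [0.0, 418.6346859046956, 240.51994024563274], [0.0, 0.0, 1.0]] -0.09362156742125177 [165. 583. 373.] [[0.4, 0.92, -0.0], [0.87, -0.38, 0.32], [0.29, -0.13, -0.95]]
```

View pics/top0.png

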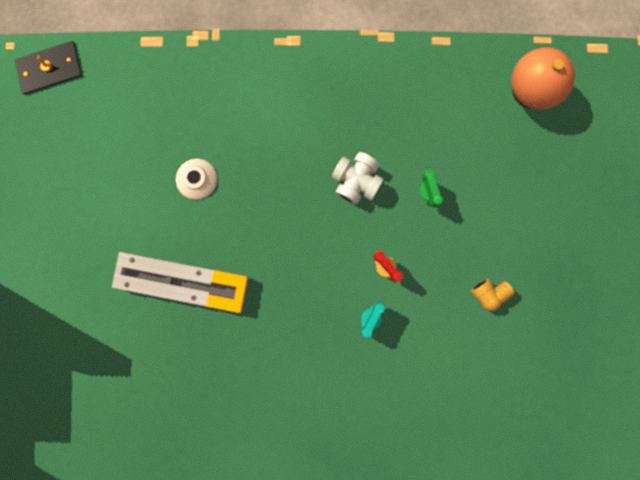

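View pics/side0.png

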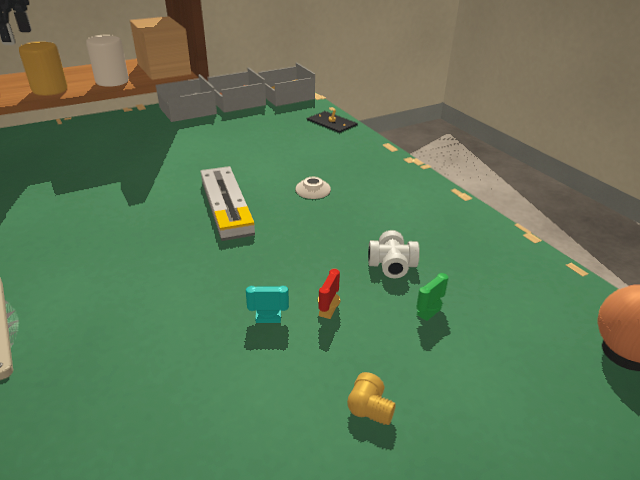

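Top view: the red-handled stud is at (388,266). Look-alikes are teal at (372,320) and green at (430,188). The rail runs from (118,270) to its yellow mouth end at (246,293). In the side view the red stud is at (329,292), teal at (267,300), green at (432,297) and the rail at (227,200). I choose the red one, which has a brass head.

```bash
cat > m.py <<'E'
from h import *
a=cv2.imread('pics/top0.png');b=cv2.imread('pics/side0.png')
def red(im,box):
    x0,y0,x1,y1=box
    h=cv2.cvtColor(im,cv2.COLOR_BGR2HSV); m=((h[...,0]<6)|(h[...,0]>174))&(h[...,1]>170)&(h[...,2]>60)
    mm=np.zeros_like(m); mm[y0:y1,x0:x1]=m[y0:y1,x0:x1]; return mm
ct,cs=cal('top'),cal('side')
M=[red(a,(350,230,420,300)),red(b,(300,250,360,330))]
C=[np.argwhere(m).mean(0)[::-1] for m in M]
print('centroids',C,[m.sum() for m in M],'tri',tri([(ct,C[0]),(cs,C[1])]))
r_=cv2.minAreaRect(np.argwhere(M[0])[:,::-1].astype(np.float32));print(r_)
bx=cv2.boxPoints(r_);print([atz(ct,p,50).round(1).tolist() for p in bx])
h=cv2.cvtColor(a,cv2.COLOR_BGR2HSV)
# rail: non-green region
m=np.zeros(h.shape[:2],np.uint8); m[235:325,100:260]=((~((h[...,0]>50)&(h[...,0]<85)&(h[...,1]>100)))*255).astype(np.uint8)[235:325,100:260]
n,l,s,_=cv2.connectedComponentsWithStats(m); k=1+s[1:,4].argmax()
r2=cv2.minAreaRect(np.argwhere(l==k)[:,::-1].astype(np.float32));print(r2,s[k])
print([(p.round(1).tolist(),atz(ct,p,28).round(1).tolist()) for p in cv2.boxPoints(r2)])
A=cv2.resize(a[230:330,100:260],(800,500),interpolation=cv2.INTER_CUBIC)
B=cv2.resize(np.hstack([b[250:330,290:370],a[230:310,350:430]]),(800,400),interpolation=cv2.INTER_CUBIC)
cv2.imwrite('pics/crop1.png',cv2.resize(np.vstack([A,B]),(533,600)))
E
python3 m.py
```

```text
centroids [array([388.13265306, 266.27891156]), array([328.48168498, 289.56410256])] [np.int64(294), np.int64(546)] tri [ 523.06017881 -190.8972117    39.22445966]
((387.674560546875, 266.28106689453125), (36.6715087890625, 10.285910606384277), 49.184913635253906)
[[539.9, -163.4, 50.0], [550.8, -175.9, 50.0], [506.5, -214.6, 50.0], [495.6, -202.1, 50.0]]
((180.96151733398438, 282.19232177734375), (138.06573486328125, 40.792152404785156), 11.309932708740234) [ 111  251  142   64 5435]
[([109.30000305175781, 288.70001220703125], [481.6, 272.5, 28.0]), ([117.30000305175781, 248.6999969482422], [548.8, 261.2, 28.0]), ([252.6999969482422, 275.70001220703125], [506.0, 31.5, 28.0]), ([244.6999969482422, 315.70001220703125], [440.1, 43.5, 28.0])]
```

View pics/crop1.png

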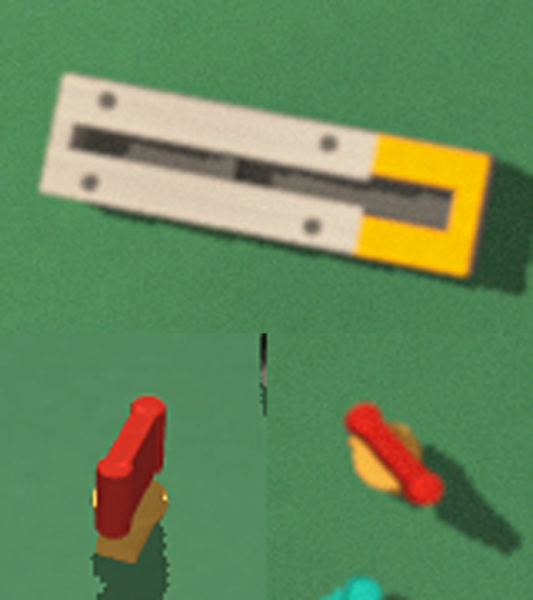

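```bash
cat >> h.py <<'E'
from scipy.spatial.transform import Rotation as Ro
def shift(p0,yaw0,p1,yaw1):
    R=Ro.from_euler('xyz',[180,0,yaw0],degrees=True)
    return R.inv().apply(np.array(p1)-np.array(p0)).round(1), -(yaw1-yaw0)
E
python3 - <<'E'
from h import *
ct=cal('top')
q=[(64,73),(490,153),(468,276),(40,192),(455,190),(446,228),(372,180),(362,208)]
W=[atz(ct,(100+u/3.331-.5,230+v/3.331-.5),28)[:2] for u,v in q]
print(np.round(W,1).tolist())
W=np.array(W); L=(W[0]+W[3]-W[1]-W[2])/2; yaw=np.degrees(np.arctan2(L[1],L[0])); o=W[:4].mean(0)
print('len',np.linalg.norm(L),'wid',np.linalg.norm(W[0]-W[3]),np.linalg.norm(W[1]-W[2]),'yaw',yaw,'o',o,'mouth',o-75*L/np.linalg.norm(L), 'mouth end', W[4:6].mean(0))
print(shift([238.485,550.573,250.292],156.578,[523,-191,150],41))
E
```

```text
[[544.1, 258.5], [506.4, 41.5], [445.5, 51.3], [484.2, 268.7], [487.9, 58.6], [469.1, 62.7], [492.4, 100.2], [478.4, 104.9]]
len 220.50183495998488 wid 60.802993436136795 61.68084191791711 yaw 80.02721926696921 o [495.0680282  155.01904961] mouth [482.07950498  81.15228939] mouth end [478.47991359  60.68363984]
(array([-555.8, -567.4,  100.3]), 115.578)
```

{"name": "carry_out", "arguments": {
  "commands": [
    [[85,-555.8,-567.4,20,0,0,115.6],[85,-555.8,-567.4,20,0,0,115.6],[85,-555.8,-567.4,20,0,0,115.6],[85,-555.8,-567.4,20,0,0,115.6],[85,-555.8,-567.4,20,0,0,115.6]]
  ]
}}

```text
time: 0.72
tool_pos: [350.5, 257.0, 242.1]
tcp_rot: [-180.0, 0.0, 102.5]
ft_force: [1.1, 0.2, 0.0]
finger_gap: 85.0
```

```bash
python3 -c "
from h import *
print(shift([350.5,257,242],102.9,[523,-191,150],41))"
```

```text
(array([-475.2,   68.1,   92. ]), 61.900000000000006)
```

{"name": "carry_out", "arguments": {
  "commands": [
    [[85,-59.4,8.5,11.5,0,0,10],[85,-118.8,17,23,0,0,20],[85,-178,25.5,34.5,0,0,30],[85,-237.6,34,46,0,0,40],[85,-297,42.6,57.5,0,0,50]]
  ]
}}

```text
time: 1.35
tool_pos: [458.2, -23.1, 184.5]
tcp_rot: [180.0, -0.0, 52.5]
ft_force: [1.0, 0.5, 0.8]
finger_gap: 85.0
```

{"name": "carry_out", "arguments": {
  "commands": [
    [[85,-31.5,51,11.5,0,0,4],[85,-63,102,23,0,0,8],[85,-95,153,34.5,0,0,11.9],[85,-95,153,34.5,0,0,11.9]]
  ]
}}

```text
time: 1.85
tool_pos: [521.9, -192.5, 147.7]
tcp_rot: [-179.8, 0.1, 40.7]
ft_force: [-0.6, 0.2, -0.3]
finger_gap: 84.7
```

```bash
cat > w.py <<'E'
from h import *
import sys,pickle
f=sys.argv[1]
s=r.sense(); c=cal('wrist'); snap('wrist',f+'.png'); pickle.dump(c,open('pics/'+f+'.pkl','wb'))
print(s['time'],s['tool_pos'].round(1),s['tcp_rot'].round(1))
E
python3 w.py w1
python3 - <<'E'
from h import *
import pickle
c=pickle.load(open('pics/w1.pkl','rb')); a=cv2.imread('pics/w1.png')
h=cv2.cvtColor(a,cv2.COLOR_BGR2HSV); m=((h[...,0]<6)|(h[...,0]>174))&(h[...,1]>150)&(h[...,2]>60)
p=np.argwhere(m)[:,::-1].astype(np.float32); C=p.mean(0); print(len(p),C)
print(tri([(c,C),(cal('top'),(388.1,266.3)),(cal('side'),(328.5,289.6))]), atz(c,C,40))
print(r.sense()['tool_pos'],proj(c,[[523,-191,56]]))
E
```

```text
1.85 [ 521.9 -192.5  147.7] [-1.798e+02  1.000e-01  4.070e+01]
2534 [321.81018 241.22455]
[ 523.94490739 -190.53112305   38.03653817] [ 525.77109822 -190.06132514   40.        ]
[ 521.79956777 -190.664831    148.57544755] [[319.7305369  255.24000559]]
```

View pics/w1.png

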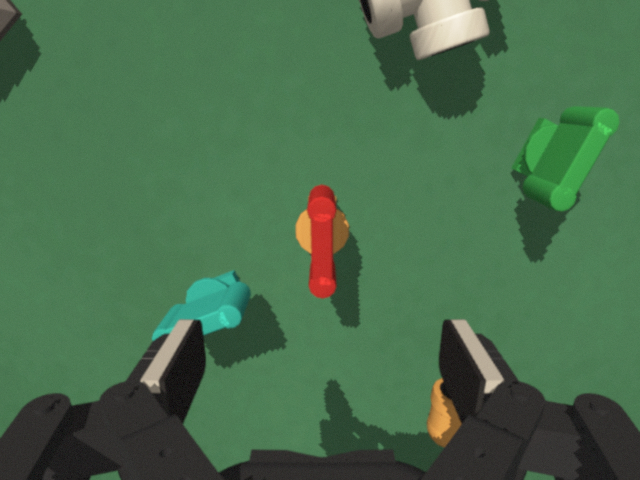

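Run:
```python
from h import *
import pickle
c=pickle.load(open('pics/w1.pkl','rb'))
P=[atz(c,uv,56) for uv in [(321,205),(322,287)]]
d=P[0]-P[1]; mid=(P[0]+P[1])/2
print(np.round(P,1).tolist(),np.linalg.norm(d),np.degrees(np.arctan2(d[1],d[0])),mid)
co=-c[2].T@c[3]; print('cam-tcp in tool',Ro.from_euler('xyz',[180,0,41],degrees=True).inv().apply(co-[522.5,-191.2,149]))
print('opt axis yaw',np.degrees(np.arctan2(-c[2][2,1],-c[2][2,0])))
print('teal',atz(cal('top'),(372,320),50))
s=r.sense();print(s['time'],s['tool_pos'],s['tcp_rot'],s['joint_pos'].round(2))
viewer.snapshot('top');s=r.sense();print(s['time'],s['tool_pos'],s['tcp_rot'],s['ft_force'])
```

```text
[[544.9, -173.1, 56.0], [509.3, -204.4, 56.0]] 47.36574173202258 41.32531586281232 [ 527.11015546 -188.75964244   56.        ]
cam-tcp in tool [  81.12780301    2.38277565 -121.99911293]
opt axis yaw 40.1986927068196
teal [ 437.10664382 -164.11748917   50.        ]
1.9 [ 521.79956777 -190.664831    148.57544755] [-1.79822613e+02  7.80069852e-02  4.07940504e+01] [-25.36   4.89  98.87   0.    76.43  23.85]
1.95 [ 521.97259048 -189.4538726   149.34501492] [-1.79867437e+02  3.79993600e-02  4.08948439e+01] [-0.45617569  1.68190321 -0.53995556]
```

{"name": "carry_out", "arguments": {
  "commands": [
    [[44,2,0.5,30,0,0,0],[44,2,0.5,60,0,0,0],[44,2,0.5,90,0,0,0],[44,2,0.5,90,0,0,0]]
  ]
}}

```text
time: 2.45
tool_pos: [522.4, -186.0, 58.4]
tcp_rot: [-179.7, 0.1, 41.1]
ft_force: [-0.8, -0.7, 0.5]
finger_gap: 43.6
```

```bash
python3 w.py w2
python3 - <<'E'
from h import *
a=cv2.imread('pics/w2.png'); cv2.imwrite('pics/w2c.png',a[130:480,120:520])
E
```

```text
2.45 [ 522.4 -186.    58.4] [-1.797e+02  1.000e-01  4.110e+01]
```

View pics/w2c.png

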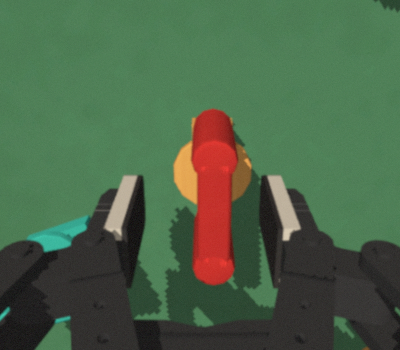

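Run:
```python
from h import *
import pickle
c=pickle.load(open('pics/w2.pkl','rb'))
T=Ro.from_euler('xyz',[180,0,41.1],degrees=True)
for t in ([522.4,-187.5,59],):
    pts=[[sx*11,sy*22,z] for z in(10,15,19) for sy in(-1,1) for sx in(1,-1)]
    print(np.hstack([pts,proj(c,T.apply(pts)+t)-[120,130]]).round(0).tolist())
P=[atz(c,np.array(uv)+[120,130],56) for uv in [(215,157),(213,271)]]
d=P[0]-P[1];m=(P[0]+P[1])/2
print(np.linalg.norm(d),np.degrees(np.arctan2(d[1],d[0])),m, T.inv().apply(m-[522.4,-187.5,59]),T.inv().apply(-c[2].T@c[3]-[522.4,-187.5,59]))
w=[atz(c,np.array(uv)+[120,130],56) for uv in [(196,215),(232,215)]];print('waist',np.linalg.norm(w[0]-w[1]))
viewer.snapshot('top');s=r.sense();print(s['tool_pos'],s['tcp_rot'])
```

```text
[[11.0, -22.0, 10.0, 141.0, 185.0], [-11.0, -22.0, 10.0, 144.0, 236.0], [11.0, 22.0, 10.0, 264.0, 185.0], [-11.0, 22.0, 10.0, 261.0, 237.0], [11.0, -22.0, 15.0, 143.0, 178.0], [-11.0, -22.0, 15.0, 146.0, 229.0], [11.0, 22.0, 15.0, 262.0, 178.0], [-11.0, 22.0, 15.0, 259.0, 229.0], [11.0, -22.0, 19.0, 144.0, 173.0], [-11.0, -22.0, 19.0, 147.0, 223.0], [11.0, 22.0, 19.0, 261.0, 173.0], [-11.0, 22.0, 19.0, 258.0, 223.0]]
46.36467634736168 40.822233616909394 [ 526.56897664 -189.25867074   56.        ] [1.98548157 4.06585193 3.        ] [  83.41297903    0.39352544 -122.71259923]
waist 12.52389655372917
[ 524.84980533 -187.57918737   61.64036477] [ 1.79960039e+02 -2.56372161e-02  4.10403817e+01]
```

{"name": "carry_out", "arguments": {
  "commands": [
    [[44,1.5,4,0,0,0,0],[44,1.5,4,8,0,0,0],[44,1.5,4,16,0,0,0],[25,1.5,4,16,0,0,0],[5,1.5,4,16,0,0,0]]
  ],
  "grip_force": 50
}}

```text
time: 3.18
tool_pos: [528.0, -190.3, 44.2]
tcp_rot: [-180.0, 0.0, 41.0]
ft_force: [0.1, -0.5, -0.8]
finger_gap: 11.1
```

{"name": "carry_out", "arguments": {
  "commands": [
    [[5,0,0,0,0,0,0],[5,0,0,0,0,0,0],[5,0,0,-3,0,0,0]]
  ]
}}

```text
time: 3.55
tool_pos: [527.9, -190.3, 47.2]
tcp_rot: [-180.0, 0.0, 41.0]
ft_force: [0.7, 0.2, -1.9]
finger_gap: 11.6
```

{"name": "carry_out", "arguments": {
  "commands": [
    [[5,0,0,-55,0,0,0],[5,26,-51,-63,0,0,-10],[5,52,-101,-63,0,0,-20],[5,78,-152,-63,0,0,-30],[5,105,-203,-63,0,0,-39]]
  ]
}}

```text
time: 4.18
tool_pos: [473.9, 33.3, 110.9]
tcp_rot: [179.9, -0.0, 80.2]
ft_force: [0.7, 0.1, -2.1]
finger_gap: 11.5
```

{"name": "carry_out", "arguments": {
  "commands": [
    [[5,0,0,0,0,0,0],[5,0,0,0,0,0,0]]
  ]
}}

```text
time: 4.42
tool_pos: [474.7, 31.7, 110.8]
tcp_rot: [180.0, 0.0, 80.0]
ft_force: [-0.9, -0.9, -1.2]
finger_gap: 11.3
```

```bash
python3 w.py w3; python3 -c "
from h import *
viewer.snapshot('top');s=r.sense();print(s['tool_pos'],s['tcp_rot'],s['ft_force'])"
```

```text
4.425 [474.7  31.7 110.8] [180.   0.  80.]
[474.86159068  30.77029472 110.63643724] [1.79970324e+02 1.47881694e-02 7.98530339e+01] [-0.13275558  0.0792466  -2.01648967]
```

View pics/w3.png

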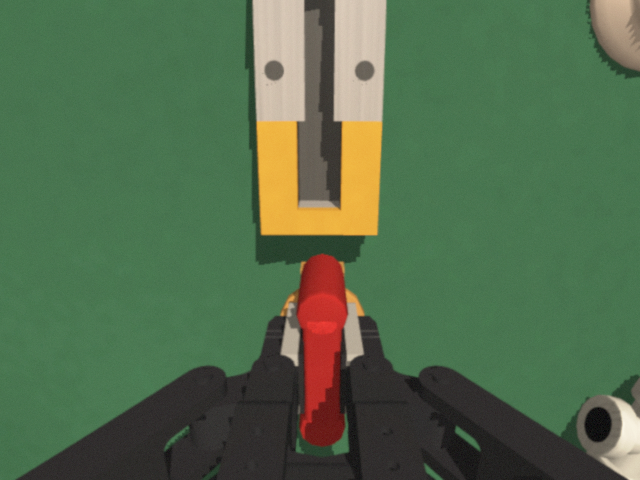

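Run:
```python
from h import *
import pickle
c=pickle.load(open('pics/w3.pkl','rb'))
q=[(299,209),(341,209),(297.5,122),(342.5,122),(261,235),(379,235),(257.5,122),(382.5,122),(252.5,2),(386.5,2)]
W=np.array([atz(c,p,28) for p in q])[:,:2]
tcp=np.array([474.7,31.5]);
R=Ro.from_euler('xyz',[180,0,80],degrees=True).inv()
L=R.apply(np.c_[W-tcp,np.zeros(len(W))])[:,:2]
print(L.round(1).tolist())
print('mouth tool',L[:4].mean(0),'rail end mid',L[4:6].mean(0),'axis deg in tool',np.degrees(np.arctan2(*(L[8:].mean(0)-L[4:6].mean(0))[::-1])),np.degrees(np.arctan2(*(L[6:8].mean(0)-L[4:6].mean(0))[::-1])))
co=R.apply(-c[2].T@c[3]-[*tcp,110.7]);print(co)
# posts tops z=~56+ (110.7-44.4)
z=110.7-44.4+56
P=np.array([atz(c,uv,z) for uv in [(322,307),(322,428)]])[:,:2]
print(R.apply(np.c_[P-tcp,[0,0]]).round(1))
print('top', [atz(cal('top'),p,28).round(1).tolist() for p in []])
```

```text
[[29.7, -10.1], [29.7, 11.2], [72.6, -10.1], [72.6, 11.4], [15.9, -30.0], [15.8, 31.1], [72.7, -29.3], [72.6, 30.5], [125.9, -29.7], [125.9, 30.6]]
mouth tool [51.13229464  0.58832748] rail end mid [15.86647431  0.52743501] axis deg in tool -0.02613737675522267 0.0988758722910004
[  81.65695667    1.22272255 -123.52624983]
[[ 23.4   1.4   0. ]
 [-22.7   1.4   0. ]]
top []
```

{"name": "carry_out", "arguments": {
  "commands": [
    [[5,25,-0.4,0,0,0,0],[5,50.7,-0.8,0,0,0,0],[5,50.7,-0.8,15,0,0,0],[5,50.7,-0.8,30,0,0,0],[5,50.7,-0.8,36,0,0,0]]
  ]
}}

```text
time: 5.15
tool_pos: [481.1, 80.7, 72.3]
tcp_rot: [-179.8, 0.1, 79.9]
ft_force: [-0.4, -0.7, -2.2]
finger_gap: 11.6
```

{"name": "carry_out", "arguments": {
  "commands": [
    [[5,0,0,0.5,0,0,0],[5,0,0,1,0,0,0],[5,0,0,1.7,0,0,0],[5,0,0,2.4,0,0,0],[5,0,0,3,0,0,0]]
  ]
}}

```text
time: 5.78
tool_pos: [482.6, 81.9, 71.6]
tcp_rot: [180.0, -0.0, 80.0]
ft_force: [0.0, -0.3, -2.1]
finger_gap: 11.2
```

```bash
python3 w.py w4
python3 - <<'E'
from h import *
a=cv2.imread('pics/w4.png');b=viewer.snapshot('side')[:,:,::-1]
cv2.imwrite('pics/w4c.png',np.hstack([a[60:460,160:480],cv2.resize(b[140:260,170:290],(400,400))]))
E
```

```text
5.775 [482.6  81.9  71.6] [180.  -0.  80.]
```

View pics/w4c.png

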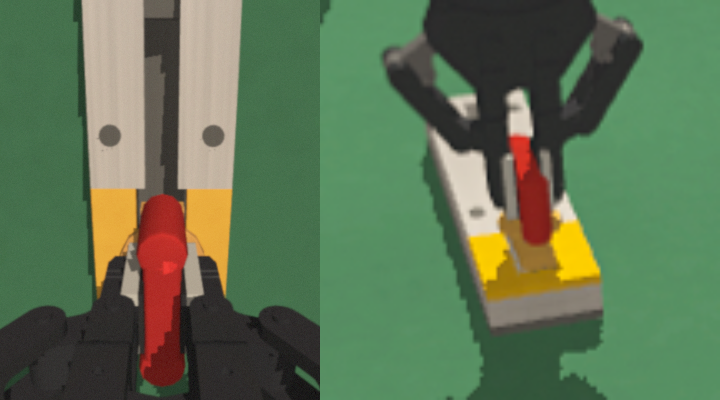

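{"name": "carry_out", "arguments": {
  "commands": [
    [[5,0,0,1,0,0,0],[5,0,0,2,0,0,0],[5,0,0,3,0,0,0],[5,0,0,4,0,0,0],[5,0,0,5,0,0,0]]
  ]
}}

```text
time: 6.5
tool_pos: [482.5, 81.8, 66.3]
tcp_rot: [-180.0, 0.0, 80.0]
ft_force: [-0.0, -0.6, -1.3]
finger_gap: 11.3
```

{"name": "carry_out", "arguments": {
  "commands": [
    [[5,0,0,1.5,0,0,0],[5,0,0,3,0,0,0],[5,0,0,4.5,0,0,0],[5,0,0,6,0,0,0],[5,0,0,7.5,0,0,0]]
  ]
}}

```text
time: 7.12
tool_pos: [482.5, 81.8, 58.8]
tcp_rot: [180.0, 0.0, 80.0]
ft_force: [-0.5, -0.6, -2.1]
finger_gap: 11.3
```

{"name": "carry_out", "arguments": {
  "commands": [
    [[5,0,0,0.4,0,0,0],[5,0,0,0.8,0,0,0],[5,0,0,1.2,0,0,0],[5,0,0,1.6,0,0,0]]
  ]
}}

```text
time: 7.62
tool_pos: [482.5, 81.8, 57.3]
tcp_rot: [180.0, 0.0, 80.0]
ft_force: [0.3, -0.4, -2.7]
finger_gap: 11.4
```

{"name": "carry_out", "arguments": {
  "commands": [
    [[5,0,0,0.3,0,0,0],[5,0,0,0.6,0,0,0],[5,0,0,0.9,0,0,0],[5,0,0,1.2,0,0,0],[5,0,0,1.2,0,0,0]]
  ]
}}

```text
time: 8.25
tool_pos: [482.4, 81.8, 56.1]
tcp_rot: [-180.0, 0.0, 80.0]
ft_force: [0.3, -0.7, -1.9]
finger_gap: 11.1
```

{"name": "carry_out", "arguments": {
  "commands": [
    [[5,0,0,0.3,0,0,0],[5,0,0,0.6,0,0,0],[5,0,0,0.9,0,0,0],[5,0,0,0.9,0,0,0]]
  ]
}}

```text
time: 8.75
tool_pos: [482.4, 81.8, 55.2]
tcp_rot: [-180.0, 0.0, 80.0]
ft_force: [-0.4, 0.2, -2.0]
finger_gap: 11.5
```

{"name": "carry_out", "arguments": {
  "commands": [
    [[5,0,0,0.3,0,0,0],[5,0,0,0.6,0,0,0],[5,0,0,0.9,0,0,0],[5,0,0,0.9,0,0,0]]
  ]
}}

```text
time: 9.25
tool_pos: [482.6, 81.8, 55.0]
tcp_rot: [-180.0, 0.0, 80.0]
ft_force: [-4.6, -0.8, 6.8]
finger_gap: 11.4
```

{"name": "carry_out", "arguments": {
  "commands": [
    [[5,0,0,-1.2,0,0,0],[5,0,0,-2.2,0,0,0],[5,3,0,-2.2,0,0,0],[5,6,0,-2.2,0,0,0],[5,9,0,-2.2,0,0,0]]
  ]
}}

```text
time: 9.88
tool_pos: [484.0, 90.9, 56.4]
tcp_rot: [-180.0, -0.0, 80.0]
ft_force: [-0.6, 0.3, -1.9]
finger_gap: 11.1
```

{"name": "carry_out", "arguments": {
  "commands": [
    [[5,3,0,0,0,0,0],[5,6,0,0,0,0,0],[5,9,0,0,0,0,0],[5,12,0,0,0,0,0],[5,15,0,0,0,0,0]]
  ]
}}

```text
time: 10.5
tool_pos: [486.7, 105.6, 56.5]
tcp_rot: [-180.0, 0.0, 80.0]
ft_force: [0.6, -0.2, -1.7]
finger_gap: 11.4
```

{"name": "carry_out", "arguments": {
  "commands": [
    [[5,4,0,0,0,0,0],[5,8,0,0,0,0,0],[5,12,0,0,0,0,0],[5,16,0,0,0,0,0],[5,20,0,0,0,0,0]]
  ]
}}

```text
time: 11.12
tool_pos: [490.2, 125.4, 56.6]
tcp_rot: [180.0, -0.0, 80.0]
ft_force: [0.0, -0.9, -1.7]
finger_gap: 11.6
```

{"name": "carry_out", "arguments": {
  "commands": [
    [[5,4,0,0,0,0,0],[5,8,0,0,0,0,0],[5,12,0,0,0,0,0],[5,15,0,0,0,0,0],[5,18,0,0,0,0,0]]
  ]
}}

```text
time: 11.75
tool_pos: [493.3, 143.0, 56.5]
tcp_rot: [-180.0, 0.0, 80.0]
ft_force: [0.6, -0.8, -1.1]
finger_gap: 11.2
```

```bash
python3 w.py w5
python3 - <<'E'
from h import *
import pickle
u=np.array([np.cos(np.radians(80)),np.sin(np.radians(80))]);v=np.array([-u[1],u[0]])
m=np.array([482.5,81.8]); o=m+75*u   # rail origin in TCP coordinates
for f,cam in(('w4','w'),('w5','w'),('top0','t')):
    c=pickle.load(open(f'pics/{f}.pkl','rb')) if cam=='w' else cal('top')
    g=cv2.imread(f'pics/{f}.png',0)
    for yo in(-3,3):
      X=np.arange(-50,106,4); P=[[*(o+x*u+yo*v),22] for x in X]; q=proj(c,P)
      print(f,yo,[(int(x),int(g[int(b),int(a)])) for x,(a,b) in zip(X,q) if 0<=a<640 and 0<=b<480])
a=cv2.imread('pics/w5.png'); cv2.imwrite('pics/w5c.png',cv2.resize(a[0:300,230:420],None,fx=2,fy=2,interpolation=cv2.INTER_CUBIC))
E
```

```text
11.75 [493.3 143.   56.5] [-180.    0.   80.]
w4 -3 [(-50, 49), (-46, 55), (-42, 52), (-38, 48), (-34, 51), (-30, 56), (-26, 51), (-22, 55), (-18, 50), (-14, 58), (-10, 58), (-6, 74), (-2, 52), (2, 52), (6, 56), (10, 50), (14, 50), (18, 96), (22, 98), (26, 58), (30, 70), (34, 56), (38, 54), (42, 59)]
w4 3 [(-50, 92), (-46, 96), (-42, 93), (-38, 90), (-34, 95), (-30, 92), (-26, 94), (-22, 91), (-18, 92), (-14, 93), (-10, 95), (-6, 95), (-2, 95), (2, 52), (6, 54), (10, 50), (14, 54), (18, 96), (22, 98), (26, 94), (30, 95), (34, 97), (38, 95), (42, 92)]
w5 -3 [(-50, 82), (-46, 79), (-42, 77), (-38, 80), (-34, 81), (-30, 82), (-26, 84), (-22, 82), (-18, 84), (-14, 89), (-10, 91), (-6, 76), (-2, 77), (2, 71), (6, 75), (10, 60), (14, 52), (18, 93), (22, 95), (26, 82), (30, 55), (34, 64), (38, 68), (42, 55), (46, 53), (50, 53), (54, 54), (58, 51), (62, 52), (66, 53), (70, 60), (74, 61), (78, 56), (82, 54), (86, 52), (90, 55), (94, 53), (98, 55), (102, 186)]
w5 3 [(-50, 79), (-46, 81), (-42, 78), (-38, 81), (-34, 83), (-30, 77), (-26, 84), (-22, 107), (-18, 81), (-14, 86), (-10, 88), (-6, 67
[... 416 characters left out ...]
, 84), (2, 76), (6, 88), (10, 64), (14, 95), (18, 106), (22, 91), (26, 81), (30, 69), (34, 81), (38, 66), (42, 81), (46, 73), (50, 81), (54, 74), (58, 65), (62, 80), (66, 70), (70, 82), (74, 65), (78, 80), (82, 67), (86, 87), (90, 70), (94, 77), (98, 99), (102, 170)]
top0 3 [(-50, 106), (-46, 104), (-42, 111), (-38, 106), (-34, 109), (-30, 107), (-26, 107), (-22, 108), (-18, 110), (-14, 112), (-10, 108), (-6, 99), (-2, 64), (2, 59), (6, 54), (10, 58), (14, 85), (18, 112), (22, 108), (26, 108), (30, 105), (34, 107), (38, 102), (42, 106), (46, 104), (50, 106), (54, 107), (58, 103), (62, 107), (66, 108), (70, 81), (74, 60), (78, 55), (82, 60), (86, 55), (90, 57), (94, 67), (98, 89), (102, 186)]
```

View pics/w5c.png

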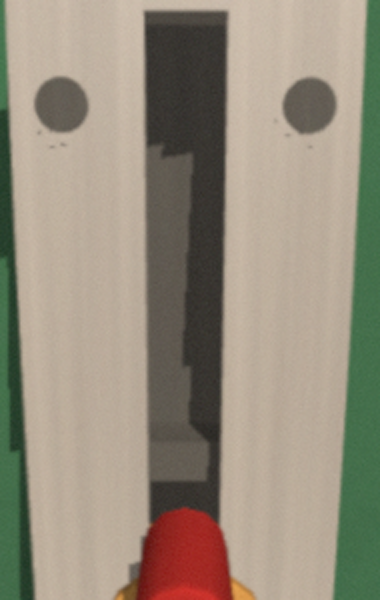

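The crop shows a pale crosspiece across the slot, its near edge at row 481. That puts a wall face at rail x ≈ 16, so I expect contact with the axis at about -2. The stud is now at about -13, and I feel onwards in small steps.

{"name": "carry_out", "arguments": {
  "commands": [
    [[5,1.5,0,0,0,0,0],[5,3,0,0,0,0,0],[5,4.5,0,0,0,0,0],[5,6,0,0,0,0,0],[5,6,0,0,0,0,0]]
  ]
}}

```text
time: 12.42
tool_pos: [494.4, 148.9, 56.5]
tcp_rot: [180.0, -0.0, 80.0]
ft_force: [0.5, -0.6, -1.7]
finger_gap: 11.4
```

{"name": "carry_out", "arguments": {
  "commands": [
    [[5,0.5,0,0,0,0,0],[5,1,0,0,0,0,0],[5,1.5,0,0,0,0,0],[5,1.5,0,0,0,0,0]]
  ]
}}

```text
time: 12.92
tool_pos: [494.6, 150.3, 56.5]
tcp_rot: [180.0, -0.0, 80.0]
ft_force: [-0.8, 0.6, -1.2]
finger_gap: 11.1
```

{"name": "carry_out", "arguments": {
  "commands": [
    [[5,0.5,0,0,0,0,0],[5,1,0,0,0,0,0],[5,1.5,0,0,0,0,0],[5,1.5,0,0,0,0,0]]
  ]
}}

```text
time: 13.42
tool_pos: [494.9, 151.8, 56.5]
tcp_rot: [180.0, 0.0, 80.0]
ft_force: [0.7, -0.3, -2.7]
finger_gap: 11.1
```

{"name": "carry_out", "arguments": {
  "commands": [
    [[5,0.5,0,0,0,0,0],[5,1,0,0,0,0,0],[5,1.5,0,0,0,0,0],[5,1.5,0,0,0,0,0]]
  ]
}}

```text
time: 13.92
tool_pos: [495.2, 153.2, 56.5]
tcp_rot: [180.0, -0.0, 80.0]
ft_force: [-0.4, -0.9, -2.8]
finger_gap: 11.2
```

{"name": "carry_out", "arguments": {
  "commands": [
    [[5,0.4,0,0,0,0,0],[5,0.8,0,0,0,0,0],[5,1.2,0,0,0,0,0],[5,1.2,0,0,0,0,0]]
  ]
}}

```text
time: 14.42
tool_pos: [495.3, 154.4, 56.5]
tcp_rot: [180.0, -0.0, 80.0]
ft_force: [0.2, -0.1, -1.9]
finger_gap: 11.3
```

{"name": "carry_out", "arguments": {
  "commands": [
    [[5,0.4,0,0,0,0,0],[5,0.8,0,0,0,0,0],[5,1.2,0,0,0,0,0],[5,1.2,0,0,0,0,0]]
  ]
}}

```text
time: 14.92
tool_pos: [495.5, 155.6, 56.5]
tcp_rot: [-180.0, 0.0, 80.0]
ft_force: [0.2, -0.6, -1.3]
finger_gap: 11.3
```

{"name": "carry_out", "arguments": {
  "commands": [
    [[5,0.4,0,0,0,0,0],[5,0.8,0,0,0,0,0],[5,1.2,0,0,0,0,0],[5,1.2,0,0,0,0,0]]
  ]
}}

```text
time: 15.42
tool_pos: [495.6, 155.8, 56.6]
tcp_rot: [-180.0, 0.1, 80.0]
ft_force: [-2.4, -6.0, 1.5]
finger_gap: 11.6
```

{"name": "carry_out", "arguments": {
  "commands": [
    [[5,0.3,0,0,0,0,0],[5,0.6,0,0,0,0,0],[5,0.6,0,0,0,0,0]]
  ]
}}

```text
time: 15.8
tool_pos: [495.6, 155.9, 56.6]
tcp_rot: [-180.0, 0.1, 80.0]
ft_force: [-2.5, -9.9, 3.2]
finger_gap: 11.3
```

{"name": "carry_out", "arguments": {
  "commands": [
    [[5,-3,0,0,0,0,0],[5,-5.7,0,0,0,0,0],[5,-5.7,0,0,0,0,0],[5,-5.7,0,0,0,0,-5],[5,-5.7,0,0,0,0,-10]]
  ]
}}

```text
time: 16.42
tool_pos: [494.9, 152.0, 56.6]
tcp_rot: [180.0, -0.0, 90.1]
ft_force: [0.2, -0.3, -1.8]
finger_gap: 11.3
```

```bash
python3 -c "
from h import *
s=r.sense();print(s['tool_pos'],s['tcp_rot'],s['ft_force'],s['wrist_torque'])"
```

```text
[494.89521014 151.97898225  56.55518895] [ 1.79990281e+02 -1.73220704e-02  9.01305536e+01] [ 0.22894611 -0.32036839 -1.77617902] [-0.00598147 -0.03122641 -0.01436702]
```

{"name": "carry_out", "arguments": {
  "commands": [
    [[5,0,0,0,0,0,-6],[5,0,0,0,0,0,-12],[5,0,0,0,0,0,-18],[5,0,0,0,0,0,-24],[5,0,0,0,0,0,-30]]
  ]
}}

```text
time: 17.05
tool_pos: [494.9, 152.0, 56.5]
tcp_rot: [180.0, -0.0, 120.2]
ft_force: [0.1, 0.2, -2.4]
finger_gap: 11.2
```

{"name": "carry_out", "arguments": {
  "commands": [
    [[5,0,0,0,0,0,-6],[5,0,0,0,0,0,-12],[5,0,0,0,0,0,-18],[5,0,0,0,0,0,-24],[5,0,0,0,0,0,-30]]
  ]
}}

```text
time: 17.68
tool_pos: [494.9, 152.0, 56.5]
tcp_rot: [180.0, -0.0, 150.2]
ft_force: [-0.2, -0.6, -3.1]
finger_gap: 11.4
```

{"name": "carry_out", "arguments": {
  "commands": [
    [[5,0,0,0,0,0,-5],[5,0,0,0,0,0,-10],[5,0,0,0,0,0,-15],[5,0,0,0,0,0,-20],[5,0,0,0,0,0,-20]]
  ]
}}

```text
time: 18.3
tool_pos: [494.9, 151.9, 56.5]
tcp_rot: [180.0, 0.0, 169.9]
ft_force: [-0.2, 0.4, -1.7]
finger_gap: 11.2
```

```bash
python3 -c "
from h import *
s=r.sense();print(s['tool_pos'],s['tcp_rot'],s['ft_force'],s['wrist_torque'])"
```

```text
[494.86616279 151.93621401  56.53178533] [1.79988359e+02 2.78361858e-03 1.69941097e+02] [-0.22238257  0.36321022 -1.66977471] [-0.01273243  0.00368052  0.02434494]
```

{"name": "carry_out", "arguments": {
  "commands": [
    [[5,0,0,0.6,0,0,0],[5,0,0,1.2,0,0,0],[5,0,0,1.6,0,0,0],[5,0,0,1.6,0,0,0]]
  ]
}}

```text
time: 18.8
tool_pos: [494.9, 151.8, 55.1]
tcp_rot: [180.0, 0.0, 169.9]
ft_force: [-1.8, 0.1, 1.3]
finger_gap: 11.2
```

Light contact: the collar is on the lips. I release and withdraw straight up.

{"name": "carry_out", "arguments": {
  "commands": [
    [[18,0,0,0,0,0,0],[30,0,0,0,0,0,0],[40,0,0,0,0,0,0],[44,0,0,0,0,0,0],[44,0,0,0,0,0,0]]
  ]
}}

```text
time: 19.42
tool_pos: [494.8, 151.7, 54.9]
tcp_rot: [-180.0, -0.0, 170.0]
ft_force: [0.2, 0.3, 0.2]
finger_gap: 43.7
```

{"name": "carry_out", "arguments": {
  "commands": [
    [[44,0,0,-15,0,0,0],[44,0,0,-40,0,0,0],[44,0,0,-70,0,0,0],[44,0,0,-100,0,0,0],[44,0,0,-100,0,0,0]]
  ]
}}

```text
time: 20.05
tool_pos: [497.2, 152.2, 159.3]
tcp_rot: [179.9, 0.4, 170.0]
ft_force: [0.5, 0.5, -0.5]
finger_gap: 44.1
```

```bash
python3 w.py w6
python3 - <<'E'
from h import *
a=cv2.imread('pics/w6.png');b=viewer.snapshot('side')[:,:,::-1]
cv2.imwrite('pics/w6c.png',np.hstack([a[60:460,130:530],cv2.resize(b[140:260,170:290],(400,400))]))
E
```

```text
20.05 [497.2 152.2 159.3] [179.9   0.4 170. ]
```

View pics/w6c.png

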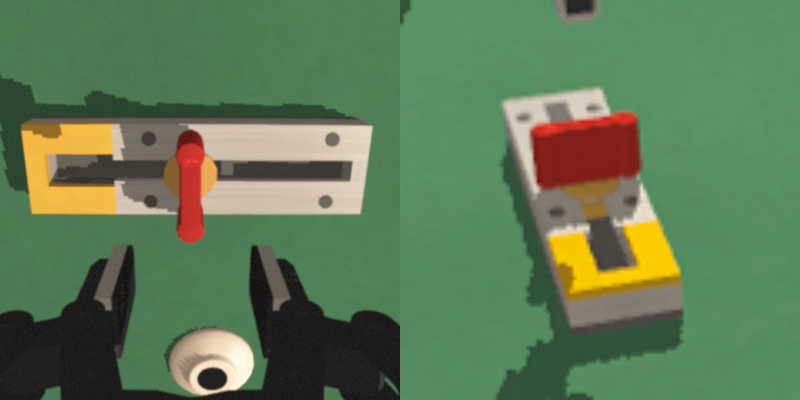

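The stud stands upright with its handle square across the rail and the collar flat on it. The fingers are clear.

{"name": "carry_out", "arguments": {
  "commands": [
    [[44,0,0,0,0,0,0],[44,0,0,0,0,0,0]]
  ]
}}

```text
time: 20.4
tool_pos: [494.1, 151.6, 153.8]
tcp_rot: [-180.0, -0.1, 170.0]
ft_force: [-0.3, -1.2, -0.3]
finger_gap: 44.6
```

```bash
python3 -c "
from h import *
s=r.sense();print(s['time'],s['tool_pos'],s['ft_force']);print(r.hand_in())"
```

```text
20.4 [494.13072892 151.58370478 153.83731951] [-0.25282372 -1.20866385 -0.29040767]
the job is handed in; nothing more can be done
None
```

The red-handled stud is locked across the rail and released. I handed the job in at 20.4 s; no verdict was reported.

- **Moves:** I let the head down into the mouth, with the collar touching at about 9 N. I slid it along the slot and felt the stop with the stud's axis at about x = 0 mm, pushing to about 10 N. I then backed off about 4 mm, turned it 90°, set the collar down and withdrew upward.
- **Last checks:** The turn met no resistance. The final wrist and side pictures show the stud upright, square across the rail with its collar on the lips. The gripper is clear, and the last force reading was near zero.
- **Fittings:** The arm kept clear of the loose fittings. I did not measure where they lay afterwards.
- **Disagreement:** The stop was felt about 2 mm further on than the pictures suggested. That is within the calibration, and I went by the felt position.

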